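Test the paint-box lid's friction hinge

ROBOT

A 6-joint arm with a two-finger parallel gripper is mounted at the origin on the work surface. World frame = base frame: x ahead of the robot, y to its left, z up, the work surface at z = 0. Lengths are in m, angles in rad, forces in N, time in s.
With the tool pointing down it reaches from about 0.275 to 0.875 m from the base axis. Payload 12.5 kg.
Tool frame: the origin (TCP) lies at the very end of the fingers, on their centre line; the grasp point (between the pads) lies 19 mm behind it; x points along the fingers, z is the direction in which the jaws open and shut, and the axes are right-handed (so a half turn about x gives the same grasp; the last joint's range is limited). The gripper opens to 85 mm and grips with 20 to 120 N. Pads are 22 mm wide; open, the fingers measure 114 mm over their backs; the gripper's body (76 mm by 85 mm) begins 54 mm behind the grasp point. The pads swing forward as they close: fully open they stand 13 mm farther back than shut.
Start: joints at [-1.233, 0.351, 1.652, -0, 1.139, -0.085], TCP at [0.226, -0.502, 0.231] pointing down, gripper open.
Joint ranges: [-2.75, 2.75], [-0.79, 2.1], [0.01, 2.65], [-1.57, 4.71], [0.07, 3.14], [-2.87, 2.87]. Speed limits (rad/s): [2.22, 2.22, 2.79, 3.14, 3.14, 3.14].

INTERFACE

Orientations are given as a rotation vector (axis times angle).
In Python, from workcell import monitor, viewer, order gives the robot as it stands.
- The arm moves only by the tool play_rows, never from a script. Its arguments are lists of equal length, an entry for each row: "offset": the shift along the tool's x, y, z in units of 40 mm (1.0 is 40 mm), a list of three; "twist": the turn, a rotation vector about the tool's x, y, z in units of 5 degrees (1.0 is 5 degrees), a list of three; "jaw": the closure, from 0 (fully open) to 1 (shut). In form: {"offset": [[x, y, z], ...], "twist": [[ax, ay, az], ...], "jaw": [jaw, ...]}. A call has 1 to 5 rows; each row is the pose to reach, as a shift and turn from the pose commanded when the call began, along the tool's axes at that moment; what a row does not reach only later rows make up. A row lasts 1/10 s, in which the tool goes at most 50 mm and 8.59 degrees, less where a joint would pass 70% of its speed; a pose out of reach is approached as far as the arm can. A call with a gripper value outside its range is refused whole. The fingers move at their own pace and stop on an object; "grip_force" is the grip in N (left out, the last holds). Time passes only in rows, so rows that repeat a pose let the fingers close. It gives the time, the measured TCP pose, the force and the opening at its end, in the units of the state.
- monitor.sense(): the state, without advancing time (a new reading comes with each control period).
- viewer.snapshot(name): name is "scene" or "top" or "wrist"; returns the picture (400x640x3 uint8, red, green, blue); there is no depth.
- viewer.camera_info(name): a dict with "K" (3x3 intrinsics, pixels), "R" (3x3) and "t" (3): a world point X has camera coordinates R X + t; the wrist camera has in their place "mount" (4x4, takes a point from camera to tool coordinates, whose origin is the TCP and whose axes are the tool frame's). Camera axes: x right, y down, z forward; pixel columns grow to the right and rows downward; lengths in m; the calibration is good to about 2 mm. The wrist camera is an equidistant fisheye: a pixel r from the principal point sees the ray r / f radians off the axis. A picture is of the moment at which its call begins: read the wrist's pose just before it. camera_info takes no time and is no camera call.
- order.finish_job(): hands the job in, once; it reports no verdict.
Trained networks look in the newest picture that a camera, given by its name, has taken for a name from the list of things; names that differ only in an ending like _2 or _b are one class to them, and where a whole thing is asked for, a point or a joint stands for the part that bears it (a point fixed in the world has none). Each returns a list of dicts, best first, with "p" (0 to 1); they miss things now and then, are a little off and sometimes report something else, mostly with a low value. They report only what shows in the picture. A call takes as long as a camera call.
- viewer.boxes_of(target, camera): "at" ([column, row] in pixels, amid what is visible of it).
The state is a dict: "t": time; "q": joint angles; "qd": joint speeds; "tau": joint torques, N m; "ee_pos": TCP position; "tool_rot": TCP orientation; "wrist_force": force on the tool from outside, world axes, zero at the start; "torque": the same for the moment, N m; "opening": finger opening in m.
Only numpy, scipy, OpenCV 4.12 (cv2) and the standard library are available. Lean on these libraries where they do the work, as an engineer would, in place of code of your own. Each camera call takes 0.05 s, during which the arm holds its last target. There are 200 camera calls.

TASK

The larger of the two wooden boxes, the paint box, has just had new friction hinges fitted. Smoothly lift its lid by the tongue at the front to about 60 degrees open, then let go of it and move clear to see that it stays up at that angle by itself. Leave the lid of the smaller pastel box shut.

Things in the scene. Friction and masses are not known exactly. Their poses are not given: they have to be found in the camera images.
- paint_box: Larger of two alike wooden boxes, fixed to the table, on the left or right: 180 mm deep (x), 260 wide (y), 70 high. Origin at the centre of its underside, on the table; z up; +x runs from its front (with the tongue, facing the robot within 20 degrees) to its back. The hinge axis lies along its y, 90 mm behind the origin (+x) and 70.5 mm above the table.
- paint_lid (a joint): Opening angle of the paint box's lid, rad: 0 shut, growing as its front edge rises, up to 1.9; starts between 0 and 0.12 (a little ajar). Lid: wooden board 180 x 260 x 10 mm, 0.3 to 0.52 kg. The hinge is stiff: the lid stays wherever it is left and takes about 4 to 6 N at the tongue to lift.
- paint_tab (a point): Grasp point on the dark wooden tongue that sticks out of the middle of the paint lid's front edge: 22 mm wide (y), 12 thick, 55 long. Point at mid width and thickness, 35 mm out from the edge; in the lid's frame 215 mm in front of the hinge axis and 6 mm above it; 76.5 mm above the table when shut. -x points out along the tongue, z up. Gripped across its width, it can pivot as it rises.
- pastel_lid (a joint): Opening angle, rad, of the lid of the pastel box, the smaller wooden box on the other side (140 mm deep, 150 wide, 70 high; same wood, same tongue). 0 is shut: it starts so and must stay so.

How it is judged:
By the outcome, as a careful person would: the job done as asked, in the order asked, and still so for the second after the job is handed in, with the robot touching nothing.
It also fails if it takes over 35 s, if anything falls off the work surface, if the arm or the gripper's body presses on something with over 40 N, if the wrist force passes 120 N, or if a joint passes its speed limit or range.

## Working session

There is one attempt and no reset: what is moved stays moved. The work goes in short steps, Python scripts to look and compute and a tool call to move; the robot and the scene stay as the last step left them, time stands still between calls to the robot, and variables do not carry over. Pictures are saved under pics/ and viewed, about 8 in all and at most 12, crops included, and the job is handed in when it is done.

Besides the shell and the picture viewer there is one more tool, called after ">>>" as name(argument=value, ...), one argument or row to a line, values as JSON. play_rows: Moves the arm, as the interface text tells. Its arguments: {"type":"object","properties":{"offset":{"type":"array","items":{"type":"array","items":{"type":"number"}}},"twist":{"type":"array","items":{"type":"array","items":{"type":"number"}}},"jaw":{"type":"array","items":{"type":"number"}},"grip_force":{"type":"number"}},"required":["offset","twist","jaw"]}

```bash
mkdir -p pics; ls; python3 - <<'E'
from workcell import monitor, viewer
import cv2,numpy as np
s=monitor.sense();print({k:np.round(v,3) for k,v in s.items()})
a=[]
for n in ("top","scene"):
    im=viewer.snapshot(n);a.append(im)
    for t in ("paint_box","paint_tab","paint_lid","pastel_lid"):
        print(n,t,[(np.round(d["at"],1),round(d["p"],2)) for d in viewer.boxes_of(t,n)][:3])
    c=viewer.camera_info(n);print({k:np.round(v,4).tolist() for k,v in c.items() if k in "KRt"})
    cv2.imwrite(f"pics/{n}1.png",im[:,:,::-1])
E
```

```text
pics
{'t': np.float64(0.0), 'q': array([-1.233,  0.351,  1.652,  0.   ,  1.139, -0.085]), 'qd': array([-0.001, -0.001, -0.   , -0.001, -0.001,  0.001]), 'tau': array([ 0.000e+00, -5.061e+01, -2.914e+01, -0.000e+00,  5.000e-03,
       -0.000e+00]), 'ee_pos': array([ 0.226, -0.501,  0.231]), 'tool_rot': array([ 0.893,  1.381, -0.892]), 'wrist_force': array([-0.286,  0.73 , -0.57 ]), 'torque': array([-0.033,  0.014, -0.006]), 'opening': np.float64(0.086)}
top paint_box [(array([181.5, 182.8]), 0.68)]
top paint_tab [(array([176.1, 181.3]), 0.93)]
top paint_lid [(array([173.6, 181.5]), 0.92)]
top pastel_lid [(array([410.6, 171. ]), 0.91)]
{'K': [[424.3532, 0.0, 319.103], [0.0, 424.3532, 201.4237], [0.0, 0.0, 1.0]], 'R': [[-0.0086, -0.9999, -0.0102], [-0.9976, 0.0093, -0.069], [0.0691, 0.0096, -0.9976]], 't': [-0.0182, 0.5779, 0.9178]}
scene paint_box [(array([383.3, 173.8]), 0.63)]
scene paint_tab [(array([386.8, 165.8]), 0.63)]
scene paint_lid [(array([386.1, 169.2]), 0.9)]
scene pastel_lid [(array([297.5, 260.9]), 0.79)]
{'K': [[400.6005, 0.0, 321.161], [0.0, 400.6005, 203.4926], [0.0, 0.0, 1.0]], 'R': [[0.856, 0.5164, -0.0239], [0.2501, -0.454, -0.8552], [-0.4525, 0.7261, -0.5177]], 't': [-0.4742, -0.0786, 1.3229]}
```

View pics/top1.png

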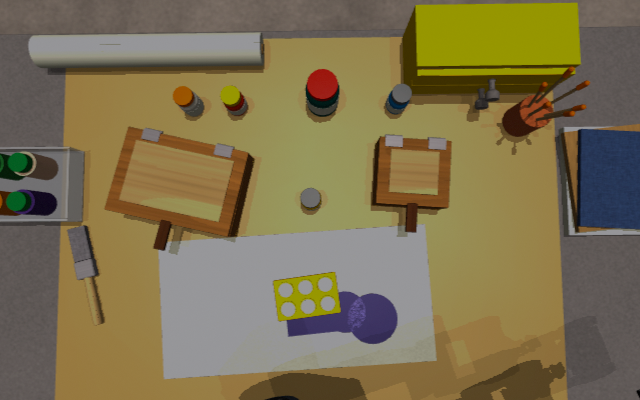

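View pics/scene1.png

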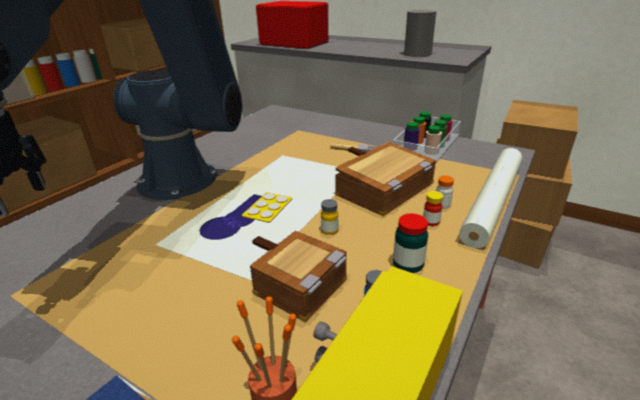

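The top view shows the paint box at left, with its lid corners near (127,128), (252,155), (236,237) and (106,209) and its tongue at about (163,236). The pastel box is at right. I'll refine this on a crop.

```bash
python3 - <<'E'
import cv2
im=cv2.imread("pics/top1.png")[115:265,95:265]
im=cv2.convertScaleAbs(im,alpha=1.6,beta=15)
im=cv2.resize(im,None,fx=4,fy=4,interpolation=cv2.INTER_CUBIC)
for c in range(100,265,20): cv2.putText(im,str(c),((c-95)*4,10),0,.4,(0,0,255));cv2.line(im,((c-95)*4,12),((c-95)*4,20),(0,0,255))
for r in range(120,265,20): cv2.putText(im,str(r),(0,(r-115)*4),0,.4,(0,0,255))
cv2.imwrite("pics/crop1.png",im)
E
```

```text
(no output)
```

View pics/crop1.png

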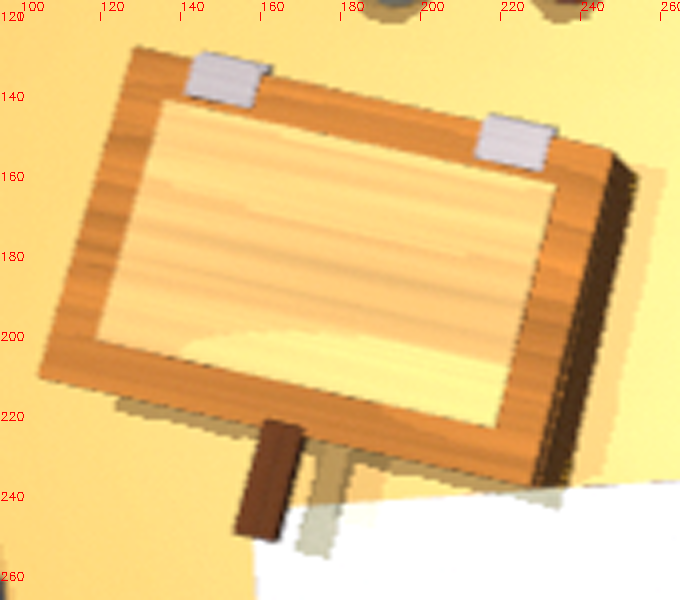

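```bash
cat > h.py <<'E'
import numpy as np
from scipy.spatial.transform import Rotation as Ro
def T(p,L):
    """lid-frame points -> world; p=(x,y,yaw,angle) box origin; lid frame at hinge"""
    x,y,yaw,a=p
    w=Ro.from_euler('y',a).apply(np.atleast_2d(L))+[.09,0,.0705]   # +a lifts -x side
    return Ro.from_euler('z',yaw).apply(w)+[x,y,0]
def proj(c,X):
    v=X@np.array(c["R"]).T+c["t"];v=v@np.array(c["K"]).T
    return v[:,:2]/v[:,2:]
E
python3 - <<'E'
from h import *
from workcell import viewer
from scipy.optimize import least_squares
c=viewer.camera_info("top")
px=np.array([(135,47),(612,150),(532,486),(40,376),(235,533),(278,542)],float)
px=(px+.5)/4-.5+[95,115]
L=np.array([(0,.13,.01),(0,-.13,.01),(-.18,-.13,.01),(-.18,.13,.01),(-.235,.011,.012),(-.235,-.011,.012)])
f=lambda p:(proj(c,T(p,L))-px).ravel()
r=least_squares(f,[.6,.3,0,.05]);print(r.x,np.degrees(r.x[2]),r.fun.reshape(-1,2).round(2))
print(np.sqrt(np.diag(np.linalg.inv(r.jac.T@r.jac)))*.5)
print("tab",T(r.x,[-.215,0,.006]), "hinge",T(r.x,[0,0,0]))
E
```

```text
[ 0.61938062  0.27008026 -0.22543649  0.04508026] -12.916559296853274 [[-0.45 -0.59]
 [ 0.58 -0.23]
 [-0.05  0.25]
 [ 0.1   0.42]
 [ 0.04  0.  ]
 [-0.23  0.1 ]]
[0.0004542  0.00070274 0.00367352 0.01318672]
tab [[0.49801999 0.29791247 0.08618288]] hinge [[0.70710332 0.24996239 0.0705    ]]
```

```bash
cat >> h.py <<'E'
P=np.array([.6194,.2701,-.2254,.045])
def rel(pos,R,s):
    R0=Ro.from_rotvec(s["tool_rot"])
    return R0.inv().apply(np.array(pos)-s["ee_pos"])/.04, np.degrees((R0.inv()*R).as_rotvec())/5
def down(yaw,sgn):  # tool x down, tool z = sgn*box y
    z=sgn*np.array([-np.sin(yaw),np.cos(yaw),0]);x=np.array([0,0,-1.]);return Ro.from_matrix(np.c_[x,np.cross(z,x),z])
E
python3 - <<'E'
from h import *
from workcell import monitor
s=monitor.sense();print(Ro.from_rotvec(s["tool_rot"]).as_matrix().round(3))
t=T(P,[-.215,0,.006])[0];t[2]+=.12
for g in (1,-1): print(g,[a.round(2) for a in rel(t,down(P[2],g),s)])
E
```

```text
[[-0.     0.912  0.41 ]
 [ 0.     0.41  -0.912]
 [-1.     0.    -0.   ]]
1 [array([  0.63,  14.41, -15.43]), array([-28.57,  -0.  ,  -0.  ])]
-1 [array([  0.63,  14.41, -15.43]), array([ 7.43, -0.  ,  0.  ])]
```

>>> play_rows(
  offset=[
    [0.63, 14.4, -15.4],
    [0.63, 14.4, -15.4],
    [0.63, 14.4, -15.4],
    [0.63, 14.4, -15.4],
    [0.63, 14.4, -15.4],
  ],
  twist=[
    [-28.5, 0, 0],
    [-28.5, 0, 0],
    [-28.5, 0, 0],
    [-28.5, 0, 0],
    [-28.5, 0, 0],
  ],
  jaw=[0, 0, 0, 0, 0],
)

```text
t: 1.0
ee_pos: [0.3066, -0.2633, 0.2239]
tool_rot: [0.308, 1.548, -0.308]
wrist_force: [1.7, 0.4, 0.0]
opening: 0.0854
```

```bash
cat > nx.py <<'E'
from h import *
from workcell import monitor
import sys
dz=float(sys.argv[1]);s=monitor.sense();print(s["t"].round(2),s["q"].round(2),s["ee_pos"].round(4),s["wrist_force"].round(1),s["opening"].round(4))
t=T(P,[-.215,0,.006])[0];t[2]+=dz;print(t,[a.round(2) for a in rel(t,down(P[2],1),s)])
E
python3 nx.py .12
```

```text
Traceback (most recent call last):
  File "nx.py", line 4, in <module>
    dz=float(sys.argv[1]);s=monitor.sense();print(s["t"].round(2),s["q"].round(2),s["ee_pos"].round(4),s["wrist_force"].round(1),s["opening"].round(4))
                                                  ^^^^^^^^^^^^
AttributeError: 'float' object has no attribute 'round'
```

```bash
sed -i 's/s\["t"\].round(2)/s["t"]/; s/s\["opening"\].round(4)/s["opening"]/' nx.py; python3 nx.py .12
```

```text
1.0 [-0.82  0.09  2.01  0.    1.04 -0.43] [ 0.3066 -0.2633  0.2239] [1.7 0.4 0. ] 0.08539356777529913
[0.49803713 0.29792806 0.20616566] [array([ 0.44, 14.79, -0.94]), array([-1.991e+01,  0.000e+00,  1.000e-02])]
```

>>> play_rows(
  offset=[
    [0.4, 14.8, -0.9],
    [0.4, 14.8, -0.9],
    [0.4, 14.8, -0.9],
    [0.4, 14.8, -0.9],
    [0.4, 14.8, -0.9],
  ],
  twist=[
    [-19.9, 0, 0],
    [-19.9, 0, 0],
    [-19.9, 0, 0],
    [-19.9, 0, 0],
    [-19.9, 0, 0],
  ],
  jaw=[0, 0, 0, 0, 0],
)

```text
t: 1.5
ee_pos: [0.3895, -0.0272, 0.2174]
tool_rot: [-0.281, 1.551, 0.281]
wrist_force: [0.5, -0.6, -0.4]
opening: 0.0852
```

```bash
python3 nx.py .12
```

```text
1.5 [-0.19  0.07  2.05 -0.    1.02 -0.55] [ 0.3895 -0.0272  0.2174] [ 0.5 -0.6 -0.4] 0.08524437493392915
[0.49803713 0.29792806 0.20616566] [array([0.28, 6.66, 5.39]), array([-1.131e+01,  1.000e-02,  1.000e-02])]
```

>>> play_rows(
  offset=[
    [0.3, 6.7, 5.4],
    [0.3, 6.7, 5.4],
    [0.3, 6.7, 5.4],
    [0.3, 6.7, 5.4],
    [0.3, 6.7, 5.4],
  ],
  twist=[
    [-11.3, 0, 0],
    [-11.3, 0, 0],
    [-11.3, 0, 0],
    [-11.3, 0, 0],
    [-11.3, 0, 0],
  ],
  jaw=[0, 0, 0, 0, 0],
)

```text
t: 2.0
ee_pos: [0.4695, 0.2098, 0.2084]
tool_rot: [-0.863, 1.393, 0.862]
wrist_force: [-0.1, -0.8, -0.3]
opening: 0.0852
```

```bash
python3 nx.py .12
```

```text
2.0 [ 0.33  0.31  1.77 -0.    1.06 -0.78] [0.4695 0.2098 0.2084] [-0.1 -0.8 -0.3] 0.0852295923320297
[0.49803713 0.29792806 0.20616566] [array([0.06, 0.34, 2.29]), array([-2.71,  0.  ,  0.  ])]
```

>>> play_rows(
  offset=[
    [0, 0.34, 2.3],
    [0, 0.34, 2.3],
    [0, 0.34, 2.3],
    [0, 0.34, 2.3],
  ],
  twist=[
    [-2.7, 0, 0],
    [-2.7, 0, 0],
    [-2.7, 0, 0],
    [-2.7, 0, 0],
  ],
  jaw=[0, 0, 0, 0],
)

```text
t: 2.4
ee_pos: [0.4984, 0.296, 0.2079]
tool_rot: [-1.036, 1.311, 1.036]
wrist_force: [-0.1, 0.3, -0.2]
opening: 0.0856
```

```bash
python3 nx.py .12; python3 - <<'E'
from h import *
from workcell import monitor,viewer
import cv2
s=monitor.sense();im=viewer.snapshot("wrist");c=viewer.camera_info("wrist")
im=im[:,:,::-1].copy();M=np.array(c["mount"])
L=np.array([(-.235,.011,.012),(-.235,-.011,.012),(-.18,.011,.012),(-.18,-.011,.012),(-.215,0,.012),(-.18,-.13,.01),(-.18,.13,.01)])
W=T(P,L);tp=Ro.from_rotvec(s["tool_rot"]).inv().apply(W-s["ee_pos"])
cp=(tp-M[:3,3])@M[:3,:3]
K=np.array(c["K"]);th=np.arctan2(np.hypot(cp[:,0],cp[:,1]),cp[:,2]);ph=np.arctan2(cp[:,1],cp[:,0])
uv=np.c_[K[0,2]+K[0,0]*th*np.cos(ph),K[1,2]+K[1,1]*th*np.sin(ph)];print(uv.round(1))
for u,v in uv: cv2.drawMarker(im,(int(u),int(v)),(255,0,255),0,8,1)
cv2.imwrite("pics/w1.png",im)
E
```

```text
2.4 [ 0.46  0.43  1.6  -0.    1.12 -0.88] [0.4984 0.296  0.2079] [-0.1  0.3 -0.2] 0.08563167897301824
[0.49803713 0.29792806 0.20616566] [array([0.04, 0.02, 0.04]), array([-0.08, -0.01, -0.01])]
[[336.4 168.5]
 [310.4 168.7]
 [335.9 228.5]
 [311.5 228.6]
 [323.5 191.3]
 [188.9 226.6]
 [458.1 224.9]]
```

View pics/w1.png

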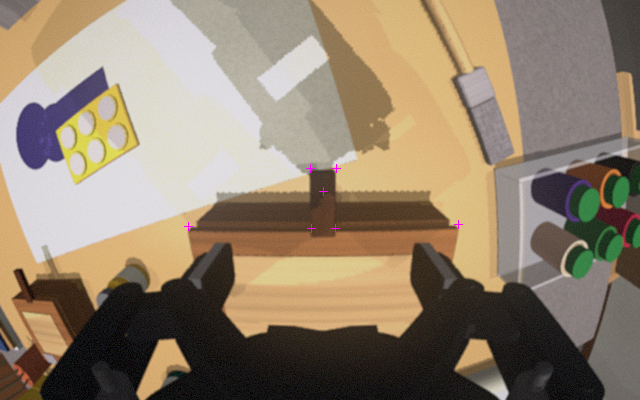

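```bash
python3 - <<'E'
from h import *
from workcell import monitor,viewer
from scipy.optimize import least_squares
c=viewer.camera_info("wrist");ct=viewer.camera_info("top");M=np.array(c["mount"]);K=np.array(c["K"])
s=monitor.sense()
def wp(W):
    cp=(Ro.from_rotvec(s["tool_rot"]).inv().apply(W-s["ee_pos"])-M[:3,3])@M[:3,:3]
    th=np.arctan2(np.hypot(cp[:,0],cp[:,1]),cp[:,2]);ph=np.arctan2(cp[:,1],cp[:,0])
    return np.c_[K[0,2]+K[0,0]*th*np.cos(ph),K[1,2]+K[1,1]*th*np.sin(ph)]
px=(np.array([(135,47),(612,150),(532,486),(40,376),(235,533),(278,542)],float)+.5)/4-.5+[95,115]
L=np.array([(0,.13,.01),(0,-.13,.01),(-.18,-.13,.01),(-.18,.13,.01),(-.235,.011,.012),(-.235,-.011,.012)])
Lw=L[[4,5,2,3]];pw=np.array([(336,168),(310,169),(189,231),(458,230)],float)
print("cam pos tool",M[:3,3].round(3))
for w in (1,0):
    f=lambda p:np.r_[(proj(ct,T(p,L))-px).ravel()*w,(wp(T(p,Lw))-pw).ravel()*.7,(p-P)*[300,300,50,0]*(1-w)]
    r=least_squares(f,P);print(r.x,r.fun[:20].reshape(-1,2).round(1).tolist(),T(r.x,[-.215,0,.006]))
E
```

```text
cam pos tool [-0.143  0.066  0.   ]
[ 0.6197651   0.26911677 -0.22453761  0.06172544] [[-0.0, -0.8], [1.0, -0.6], [0.2, -0.1], [-0.1, 0.1], [-0.1, -0.3], [-0.4, -0.2], [0.2, 1.6], [-0.1, 1.0], [-0.8, -1.7], [0.7, -2.5]] [[0.49866295 0.29677515 0.08975112]]
[ 0.62034387  0.26871035 -0.22699318  0.05769161] [[0.0, -0.0], [0.0, -0.0], [0.0, -0.0], [0.0, -0.0], [0.0, -0.0], [-0.0, -0.0], [0.3, 1.9], [0.0, 1.3], [-0.6, -1.7], [0.4, -2.1]] [[0.49923603 0.2966831  0.08888683]]
```

```bash
sed -i 's/^P=.*/P=np.array([.6198,.2693,-.2250,.057])/' h.py; python3 nx.py -.019
```

```text
2.45 [ 0.45  0.43  1.6  -0.    1.12 -0.88] [0.4983 0.2952 0.2081] [-0.9 -0.6  0.5] 0.08570959526495313
[0.49862431 0.29703413 0.06973862] [array([3.46, 0.  , 0.05]), array([-0.1 , -0.01, -0.01])]
```

>>> play_rows(
  offset=[
    [0.9, 0, 0.04],
    [1.8, 0, 0.04],
    [2.6, 0, 0.04],
    [3.2, 0, 0.04],
    [3.45, 0, 0.04],
  ],
  twist=[
    [0, 0, 0],
    [0, 0, 0],
    [0, 0, 0],
    [0, 0, 0],
    [0, 0, 0],
  ],
  jaw=[0, 0, 0, 0, 0],
)

```text
t: 2.95
ee_pos: [0.4981, 0.2955, 0.0686]
tool_rot: [-1.034, 1.315, 1.035]
wrist_force: [0.5, -0.9, -0.1]
opening: 0.0855
```

>>> play_rows(
  offset=[
    [0, 0, 0],
    [0, 0, 0],
    [0, 0, 0],
    [0, 0, 0],
    [0, 0, 0],
  ],
  twist=[
    [0, 0, 0],
    [0, 0, 0],
    [0, 0, 0],
    [0, 0, 0],
    [0, 0, 0],
  ],
  jaw=[0.4, 0.6, 0.8, 1, 1],
  grip_force=40,
)

```text
t: 3.45
ee_pos: [0.499, 0.2962, 0.0709]
tool_rot: [-1.038, 1.311, 1.035]
wrist_force: [-1.7, -9.8, 1.1]
opening: 0.0214
```

```bash
python3 nx.py -.019; python3 - <<'E'
from workcell import viewer
import cv2
cv2.imwrite("pics/w2.png",viewer.snapshot("wrist")[:,:,::-1])
E
```

```text
3.45 [ 0.46  0.61  1.69 -0.    0.84 -0.88] [0.499  0.2962 0.0709] [-1.7 -9.8  1.1] 0.021367656588781012
[0.49862431 0.29703413 0.06973862] [array([0.03, 0.02, 0.02]), array([-0.08, -0.02,  0.  ])]
```

View pics/w2.png

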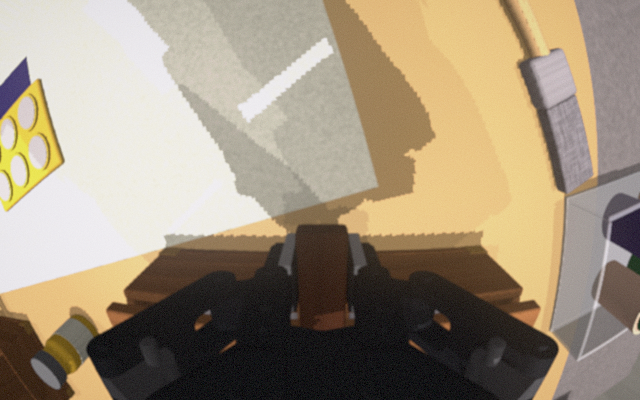

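```bash
python3 - <<'E'
from h import *
a0=.057;n=25;s=np.arange(n+1)/n;u=(s-np.sin(2*np.pi*s)/(2*np.pi))*.6+.4*s
a=a0+(np.radians(60)-a0)*u
x=-.215*np.cos(a)+.006*np.sin(a);z=.215*np.sin(a)+.006*np.cos(a)
for k in range(0,n,5): print([[round(float(-(z[k+i]-z[k])/.04),3),round(float(-(x[k+i]-x[k])/.04),3),0] for i in range(1,6)],np.degrees(a[k+5]).round(1))
E
```

```text
[[-0.086, -0.008, 0], [-0.18, -0.018, 0], [-0.289, -0.032, 0], [-0.419, -0.052, 0], [-0.575, -0.08, 0]] 9.5
[[-0.185, -0.04, 0], [-0.399, -0.094, 0], [-0.641, -0.167, 0], [-0.906, -0.261, 0], [-1.188, -0.379, 0]] 22.8
[[-0.292, -0.143, 0], [-0.584, -0.309, 0], [-0.869, -0.496, 0], [-1.138, -0.697, 0], [-1.385, -0.908, 0]] 40.5
[[-0.221, -0.211, 0], [-0.413, -0.417, 0], [-0.577, -0.609, 0], [-0.712, -0.784, 0], [-0.822, -0.937, 0]] 53.8
[[-0.088, -0.132, 0], [-0.158, -0.243, 0], [-0.215, -0.338, 0], [-0.262, -0.42, 0], [-0.304, -0.495, 0]] 60.0
```

>>> play_rows(
  offset=[
    [-0.09, -0.01, -0.01],
    [-0.18, -0.02, -0.02],
    [-0.29, -0.03, -0.02],
    [-0.42, -0.05, -0.02],
    [-0.575, -0.08, -0.02],
  ],
  twist=[
    [0, 0, 0],
    [0, 0, 0],
    [0, 0, 0],
    [0, 0, 0],
    [0, 0, 0],
  ],
  jaw=[1, 1, 1, 1, 1],
)

```text
t: 4.0
ee_pos: [0.502, 0.2954, 0.0934]
tool_rot: [-1.036, 1.311, 1.036]
wrist_force: [4.1, -0.7, -7.7]
opening: 0.0212
```

>>> play_rows(
  offset=[
    [-0.185, -0.04, 0],
    [-0.4, -0.095, 0],
    [-0.64, -0.167, 0],
    [-0.905, -0.26, 0],
    [-1.19, -0.38, 0],
  ],
  twist=[
    [0, 0, 0],
    [0, 0, 0],
    [0, 0, 0],
    [0, 0, 0],
    [0, 0, 0],
  ],
  jaw=[1, 1, 1, 1, 1],
)

```text
t: 4.5
ee_pos: [0.5167, 0.292, 0.1417]
tool_rot: [-1.036, 1.311, 1.036]
wrist_force: [3.2, -2.0, -9.1]
opening: 0.0212
```

```bash
cat > lid.py <<'E'
from h import *
from workcell import monitor
s=monitor.sense();R=Ro.from_rotvec(s["tool_rot"]);g=s["ee_pos"]-.019*R.as_matrix()[:,0]
b=Ro.from_euler('z',-P[2]).apply(g-[P[0],P[1],0])-[.09,0,.0705]
print(s["t"],"lid deg",np.degrees(np.arctan2(b[2],-b[0])-np.arctan2(.006,.215)).round(2),"r",np.hypot(b[0],b[2]).round(4),"y",b[1].round(4),s["wrist_force"].round(1),s["torque"].round(2),s["opening"])
E
python3 lid.py
```

```text
4.5 lid deg 23.18 r 0.2153 y -0.0009 [ 3.2 -2.  -9.1] [-0.2  -0.17  0.17] 0.021228190304119442
```

Forces are low and the lid is tracking the arc, so I'll continue.

>>> play_rows(
  offset=[
    [-0.29, -0.143, 0],
    [-0.585, -0.31, 0],
    [-0.87, -0.495, 0],
    [-1.14, -0.697, 0],
    [-1.385, -0.908, 0],
  ],
  twist=[
    [0, 0, 0],
    [0, 0, 0],
    [0, 0, 0],
    [0, 0, 0],
    [0, 0, 0],
  ],
  jaw=[1, 1, 1, 1, 1],
)

```text
t: 5.0
ee_pos: [0.5526, 0.2838, 0.1973]
tool_rot: [-1.035, 1.311, 1.036]
wrist_force: [0.6, 0.5, -10.5]
opening: 0.0214
```

>>> play_rows(
  offset=[
    [-0.22, -0.21, 0],
    [-0.413, -0.417, 0],
    [-0.577, -0.61, 0],
    [-0.712, -0.784, 0],
    [-0.822, -0.937, 0],
  ],
  twist=[
    [0, 0, 0],
    [0, 0, 0],
    [0, 0, 0],
    [0, 0, 0],
    [0, 0, 0],
  ],
  jaw=[1, 1, 1, 1, 1],
)

```text
t: 5.5
ee_pos: [0.5891, 0.2753, 0.2296]
tool_rot: [-1.035, 1.31, 1.036]
wrist_force: [-1.2, 3.5, -9.8]
opening: 0.0214
```

>>> play_rows(
  offset=[
    [-0.088, -0.132, 0],
    [-0.158, -0.243, 0],
    [-0.215, -0.338, 0],
    [-0.262, -0.42, 0],
    [-0.304, -0.495, 0],
  ],
  twist=[
    [0, 0, 0],
    [0, 0, 0],
    [0, 0, 0],
    [0, 0, 0],
    [0, 0, 0],
  ],
  jaw=[1, 1, 1, 1, 1],
)

```text
t: 6.0
ee_pos: [0.608, 0.271, 0.2414]
tool_rot: [-1.035, 1.31, 1.036]
wrist_force: [-1.6, 4.0, -8.7]
opening: 0.0212
```

>>> play_rows(
  offset=[
    [0, 0, 0],
    [0, 0, 0],
    [0, 0, 0],
  ],
  twist=[
    [0, 0, 0],
    [0, 0, 0],
    [0, 0, 0],
  ],
  jaw=[1, 1, 1],
)

```text
t: 6.3
ee_pos: [0.6084, 0.2708, 0.2416]
tool_rot: [-1.036, 1.309, 1.035]
wrist_force: [2.8, 4.7, -7.3]
opening: 0.0212
```

```bash
python3 lid.py; python3 - <<'E'
from workcell import viewer
import cv2,numpy as np
a=viewer.snapshot("wrist");b=viewer.snapshot("scene")[100:300,220:540]
cv2.imwrite("pics/w3.png",np.vstack([a[:,80:560],cv2.resize(b,(480,300))[0:200*1+100]])[:,:,::-1][:600] if 0 else cv2.resize(np.hstack([a,cv2.resize(b,(640,400))]),(800,250))[:,:,::-1])
E
```

```text
6.3 lid deg 60.31 r 0.2155 y -0.0011 [ 2.8  4.7 -7.3] [0.91 0.07 0.07] 0.021216049394607594
```

View pics/w3.png

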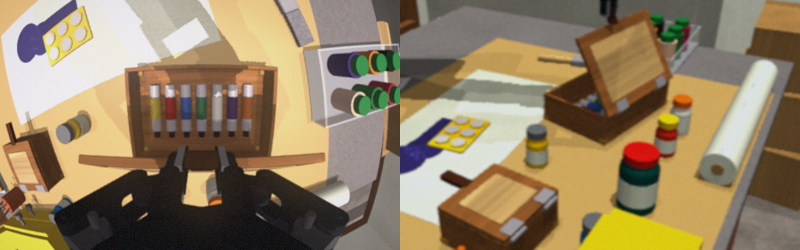

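>>> play_rows(
  offset=[
    [0, 0, 0],
    [0, 0, 0],
    [0, 0, 0],
    [0, 0, 0],
    [0, 0, 0],
  ],
  twist=[
    [0, 0, 0],
    [0, 0, 0],
    [0, 0, 0],
    [0, 0, 0],
    [0, 0, 0],
  ],
  jaw=[0.7, 0.6, 0.4, 0.2, 0.2],
)

```text
t: 6.9
ee_pos: [0.608, 0.2705, 0.2417]
tool_rot: [-1.036, 1.31, 1.035]
wrist_force: [-0.1, -0.1, 0.7]
opening: 0.0682
```

```bash
python3 lid.py; python3 - <<'E'
from workcell import viewer
import cv2
cv2.imwrite("pics/w4.png",viewer.snapshot("wrist")[:,:,::-1])
E
```

```text
6.9 lid deg 60.25 r 0.2157 y -0.0015 [-0.1 -0.1  0.7] [0.03 0.04 0.02] 0.068191608944128
```

View pics/w4.png

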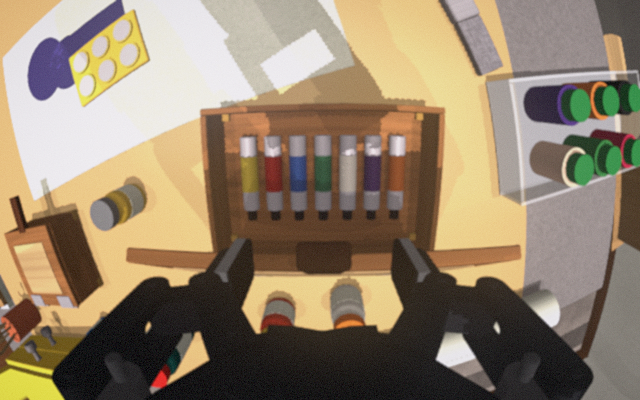

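The tongue is centred between the open fingers at (323,257) and the measured forces are about zero. I'll retreat straight up, then back.

>>> play_rows(
  offset=[
    [-0.4, 0, 0],
    [-1.0, 0, 0],
    [-1.8, 0, 0],
    [-2.6, 0, 0],
    [-3.3, 0, 0],
  ],
  twist=[
    [0, 0, 0],
    [0, 0, 0],
    [0, 0, 0],
    [0, 0, 0],
    [0, 0, 0],
  ],
  jaw=[0.2, 0.2, 0.2, 0.2, 0.2],
)

```text
t: 7.45
ee_pos: [0.6078, 0.2705, 0.3753]
tool_rot: [-1.036, 1.31, 1.035]
wrist_force: [-0.3, 0.2, 0.4]
opening: 0.0681
```

>>> play_rows(
  offset=[
    [0, 1, 0],
    [0, 2, 0],
    [0, 3, 0],
    [0, 4, 0],
    [0, 4.5, 0],
  ],
  twist=[
    [0, 0, 0],
    [0, 0, 0],
    [0, 0, 0],
    [0, 0, 0],
    [0, 0, 0],
  ],
  jaw=[0.2, 0.2, 0.2, 0.2, 0.2],
)

```text
t: 7.95
ee_pos: [0.4302, 0.3126, 0.3739]
tool_rot: [-1.036, 1.309, 1.037]
wrist_force: [0.3, -0.2, 0.2]
opening: 0.0681
```

>>> play_rows(
  offset=[
    [0, 0, 0],
    [0, 0, 0],
    [0, 0, 0],
    [0, 0, 0],
    [0, 0, 0],
  ],
  twist=[
    [0, 0, 0],
    [0, 0, 0],
    [0, 0, 0],
    [0, 0, 0],
    [0, 0, 0],
  ],
  jaw=[0.2, 0.2, 0.2, 0.2, 0.2],
)

```text
t: 8.45
ee_pos: [0.4333, 0.3119, 0.3731]
tool_rot: [-1.035, 1.311, 1.035]
wrist_force: [-0.9, -0.5, -0.2]
opening: 0.068
```

```bash
python3 - <<'E'
from h import *
from workcell import viewer,monitor
import cv2
o=[]
for n in ("scene","top"):
    im=viewer.snapshot(n)[:,:,::-1].copy();c=viewer.camera_info(n)
    q=P.copy();q[3]=np.radians(60)
    L=np.array([(0,.13,.01),(0,-.13,.01),(-.18,-.13,.01),(-.18,.13,.01),(-.235,.011,.012),(-.235,-.011,.012)])
    im=cv2.convertScaleAbs(im,alpha=1.4)
    x0,y0=(300,80) if n=="scene" else (80,80)
    im=cv2.resize(im[y0:y0+160,x0:x0+200],None,fx=2,fy=3) if 0 else cv2.resize(im[y0:y0+160,x0:x0+200],(800,640)) 
    im=cv2.resize(im,(400,320))
    for u,v in (proj(c,T(q,L))-[x0,y0])*2: cv2.drawMarker(im,(int(u),int(v)),(255,0,255),0,8,1)
    o.append(im)
cv2.imwrite("pics/end.png",np.hstack(o)); s=monitor.sense();print(s["t"],s["ee_pos"],s["wrist_force"])
E
```

```text
8.55 [0.43306326 0.31198202 0.37320589] [-0.96560429  0.06652505 -1.24299587]
```

View pics/end.png

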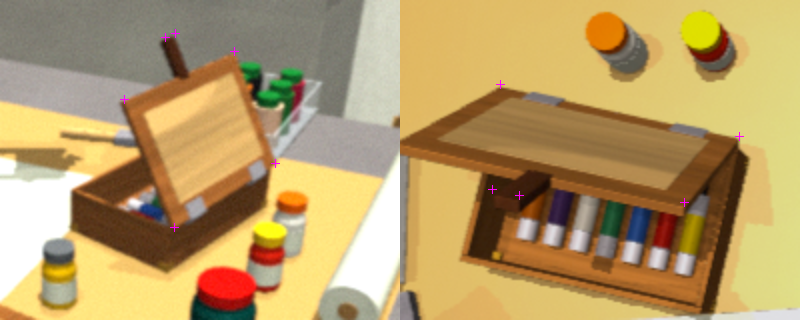

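```bash
python3 - <<'E'
from workcell import order,viewer
import numpy as np
a=viewer.snapshot("scene").astype(int)
for _ in range(8): b=viewer.snapshot("scene").astype(int)
print("lid region mean change over 0.4 s",abs(a-b)[80:240,340:440].mean())
print(order.finish_job())
E
```

```text
lid region mean change over 0.4 s 2.6298958333333333
the job is handed in; nothing more can be done
None
```

The paint box lid now stands open at about 60° by itself, and the job was handed in at about 9 s. I gripped the tongue across its width, raised it along the hinge arc in 2.5 s, then let go and moved straight up and back, clear of the lid. The pastel box was not touched.

**Before letting go:** the gripper pose put the lid at 60.3°. The wrist force never read above about 11 N.

**After letting go:** the wrist force dropped to about zero. In the last scene and top pictures the lid corners and tongue lie within a few pixels of a 60° model, or about 58–60° by eye. I did not fit the final angle more exactly than that.

**Stillness:** over the last 0.4 s the lid area of the scene picture changed by 2.6 grey levels on average. I took this for image noise but had no measured noise level to compare it with.

**Disagreements:** the top and wrist pictures gave slightly different starting angles for the lid, 0.045 and 0.058 rad. I used 0.057, and the grip showed no problem from it.

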